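# Take the ball dish off the shaker head

### The arm

A 6-joint arm with a two-finger parallel gripper is mounted at the origin on a cart in front of the work surface, level with it; the furniture and walls round the work are solid. World frame = base frame: x ahead of the robot, y to its left, z up, the work surface at z = 0. Lengths are in m, angles in rad, forces in N, time in s.
With the tool pointing down it reaches from about 0.375 to 0.9 m from the base axis. Payload 3.1 kg.
Tool frame: the origin (TCP) lies midway between the tips of the shut fingers; the grasp point (between the pads) lies 19 mm behind it; z points along the fingers, y is the direction in which the jaws open and shut (so a half turn about z gives the same grasp; the last joint's range is limited). The gripper opens to 85 mm and grips with 20 to 120 N. Pads are 22 mm wide; open, the fingers measure 114 mm over their backs; the gripper's body (76 mm by 85 mm) begins 54 mm behind the grasp point. The pads swing forward as they close: fully open they stand 13 mm farther back than shut.
Start: joints at [-1.327, 0.527, 1.433, -0, 1.181, -0.178], TCP at [0.256, -0.57, 0.231] pointing down, gripper open.
Joint ranges: [-3.08, 3.08], [-0.75, 2.2], [0.22, 2.44], [-1.43, 4.57], [0, 2.65], [-2.85, 2.85]. Speed limits (rad/s): [2.79, 2.79, 3.14, 3.14, 3.14, 3.14].

### API

Orientations are given as a unit quaternion [x, y, z, w].
In Python, from station import manip gives the robot as it stands. The module is installed in compiled form; this text tells all that it offers.
- The arm moves only by the tool drive_tool, never from a script. Its argument "deltas" is one flat list of numbers, 4 for each row, row after row: the shift along the tool's x, y, z in cm, then the turn about the tool's z in degrees. A call has 1 to 12 rows; each row is the pose to reach, as a shift and turn from the pose measured when the call began, along the tool's axes at that moment; what a row does not reach only later rows make up. A row lasts 1/10 s, in which the tool goes at most 50 mm and 8.59 degrees, less where a joint would pass 70% of its speed; a pose out of reach is approached as far as the arm can. A call with a gripper value outside its range is refused whole. "hand" is the finger opening in cm, from 0 to 8.54, set as the call begins (left out, the last holds). The fingers move at their own pace and stop on an object; "squeeze" is the grip in N (left out, the last holds). Time passes only in rows, so rows that repeat a pose let the fingers close. It gives the time, the measured TCP pose, the force and the opening at its end, in the units of the state.
- manip.sense(): the state, without advancing time (a new reading comes with each control period).
- manip.snapshot(name): name is "scene" or "top"; returns a dict with "frame" (400x640x3 uint8, red, green, blue), "depth" (400x640 float32, m along the optical axis (not along the pixel's ray), 0 where there is no reading), "fx", "fy", "cx", "cy" (pixels), "R" (3x3) and "t" (3): a world point X has camera coordinates R X + t. Camera axes: x right, y down, z forward; pixel columns grow to the right and rows downward; lengths in m; the calibration is good to about 2 mm. A picture is of the moment at which its call begins.
- manip.sign_off(): hands the job in, once; it reports no verdict.
The state is a dict: "t": time; "q": joint angles; "qd": joint speeds; "tau": joint torques, N m; "tcp_pos": TCP position; "tool_rot": TCP orientation; "force": force on the tool from outside, world axes, zero at the start; "ft_torque": the same for the moment, N m; "finger_gap": opening from 0.0 (shut) to 1.0 (fully open).
Only numpy, scipy, OpenCV 4.12 (cv2) and the standard library are available. Lean on these libraries where they do the work, as an engineer would, in place of code of your own. Each camera call takes 0.05 s, during which the arm holds its last target.

### The job

The rattle-ball check on the small bench shaker is done, so take its dish off the head with the steel ball still in it. Hold the dish by its rim, which has two flats for the fingers, turn it anticlockwise (seen from above) past the click of its lock through about a quarter turn, almost to its stop, then lift it straight up a hand's breadth and finish still holding it there, level and still, above the shaker, so that a colleague can take the ball. Keep the ball in the middle of the hollow all the time, and leave the things lying round the shaker where they are.

Things in the scene. Friction and masses are not known exactly. Their poses are not given: they have to be found in the camera images.
- shaker: Small bench vibration exciter, bolted down: grey drum, 110 mm diameter, on a round 132 mm foot; black terminal block on its +x side. Origin: centre of its underside on the bench, z up. Highest part is the steel bayonet collar, 72 mm diameter, top 96 mm above the origin; two brass plunger bodies on it reach out to 42 mm radius, below its top. Place and heading differ each time.
- shaker_seat (a point): Seat of the dish on the shaker's head: on the drum's vertical axis (the bayonet axis), 80 mm above the shaker's origin. Two tabs inside the collar hold down the dish's lugs until the dish is turned 63 degrees (1.1 rad); from there to the stop at 86 degrees (1.5 rad) it lifts straight out with about 1 mm of play all round. The hub sits 16 mm deep in the collar.
- dish: Aluminium dish, about 0.16 kg, locked on the seat. Origin: centre of its hub's underside, on the seat. Locked, its axes are parallel to the shaker's, with a black line on the rim at +x. It turns only anticlockwise from above: spring plungers resist with about 0.25 N m in the first degrees, snap over at about 17 degrees (the click), then it turns easily to a fixed stop at 86 degrees (1.5 rad).
- dish_rim (a point): Centre of the top plane of the dish's rim, 38 mm above the dish's origin. The rim is round, 70 mm diameter, and spans 18 to 38 mm above the origin. Two parallel flats, 60 mm apart and 36 mm long, on its -y and +y sides: grip there from above, closing along the dish's y axis (30 N is ample). The collar's top is 16 mm above the dish's origin: fingertips 20 to 24 mm above the origin clear it.
- dish_hollow (a point): Lowest point in the middle of the dish's hollow, 24 mm above the dish's origin on its axis. The hollow is 52 mm across and 14 mm deep, flat over the middle 8 mm, then rising at 6 degrees out to 24 mm diameter and steeper beyond: tipped by more than about 6 degrees, the ball rolls off the middle.
- ball: Polished steel ball, 19 mm diameter, about 28 g, loose in the hollow, 5 mm of it above the dish's rim. The body's origin is a point of its surface that turns as it rolls.
- ball_center (a point): Centre of the steel ball (radius 9.5 mm).
- driver_red: Bystander: screwdriver lying on the bench, 137 x 97 x 24 mm as it lies; origin under its centre.
- flux_jar: Bystander: small round flux tin with a dark lid standing on the bench, 46 mm diameter, 35 mm high; origin under its centre.
- hero_pack: Bystander: black battery pack lying on the bench behind the shaker, 89 x 56 x 19 mm; origin under its centre.

How it is judged:
On the way, in this order (a step that is already met when the one before it is completed fails the run):
1. the dish is turned about a quarter turn past its click (more than 69 degrees) while it still sits on the head, with the ball in the middle (angle between the x axis of dish and the x axis of shaker, either way round above 1.2 rad and z of dish in the frame of shaker below 0.086 m and horizontal distance between ball_center and dish_hollow below 0.008 m), for 0.1 s.
2. the dish is lifted out of the collar, above the shaker, with the ball in the middle (z of dish in the frame of shaker above 0.11 m and horizontal distance between dish and shaker below 0.05 m and horizontal distance between ball_center and dish_hollow below 0.01 m), for 0.1 s.
At the end, for the whole second after the job is handed in: The gripper still holds the dish, free of all else, 60 to 160 mm above its seat and within 50 mm of the shaker's axis, level to 6 degrees and still (under 0.03 m/s); the ball lies in the hollow within 8 mm of its middle, still (under 0.04 m/s), not touched by the fingers (z of dish in the frame of shaker between 0.14 and 0.24 m and horizontal distance between dish and shaker below 0.05 m and angle between dish's own z axis and vertical below 0.1 rad and linear speed of dish below 0.03 m/s and contact force between the fingers and dish above 1 N and contact force between shaker and dish below 0.1 N and horizontal distance between ball_center and dish_hollow below 0.008 m and z of ball_center in the frame of dish below 0.038 m and linear speed of ball below 0.04 m/s and contact force between the fingers and ball below 0.05 N); the arm keeps its last pose, push and grip.
It fails at once if the ball rolls off the middle of the dish (more than 13 mm) (horizontal distance between ball_center and dish_hollow above 0.013 m).
It fails at once if the screwdriver is moved (distance of driver_red from where it was at the start of the episode above 0.02 m).
It fails at once if the flux tin is moved (distance of flux_jar from where it was at the start of the episode above 0.02 m).
It fails at once if the battery pack is moved (distance of hero_pack from where it was at the start of the episode above 0.02 m).
It also fails if it takes over 45 s, if anything falls off the work surface, if the arm or the gripper's body presses on something with over 40 N, if the wrist force passes 120 N, or if a joint passes its speed limit or range.

## Working session

There is one attempt and no reset: what is moved stays moved. The work goes in short steps, Python scripts to look and compute and a tool call to move; the robot and the scene stay as the last step left them, time stands still between calls to the robot, and variables do not carry over. Pictures are saved under pics/ and viewed, and the job is handed in when it is done.

Besides the shell and the picture viewer there is one more tool, called after "Call:" by a JSON object that holds its "name" and its "arguments". drive_tool: Moves the arm, as the interface text tells. Its arguments: {"type":"object","properties":{"deltas":{"type":"array"},"hand":{"type":"number"},"squeeze":{"type":"number"}},"required":["deltas"]}

```bash
mkdir -p pics
cat > h.py <<'E'
import numpy as np, cv2
from station import manip
def snap(n,f):
    s=manip.snapshot(n); cv2.imwrite(f'pics/{f}.png',s['frame'][:,:,::-1]); np.savez(f'{f}.npz',**s); return s
def world(s,u,v,z=None):
    R=np.array(s['R']);t=np.array(s['t'])
    d=R.T@np.array([(u-s['cx'])/s['fx'],(v-s['cy'])/s['fy'],1.]);c=-R.T@t
    return c+d*((z-c[2])/d[2])
E
python3 - <<'E'
from h import *
for n in('scene','top'):
    s=snap(n,n+'0'); R=np.array(s['R']); print(n,s['fx'],s['cx'],s['cy'],-R.T@np.array(s['t']),R)
s=manip.sense();print({k:np.round(v,3) for k,v in s.items()})
E
```

```text
scene 371.8010051098611 317.58675658436164 203.28904456489943 [0.03126719 0.66137366 0.52108778] [[-0.78393193 -0.6203801   0.02406802]
 [-0.27084237  0.30684756 -0.91240834]
 [ 0.55865476 -0.72178467 -0.40857282]]
top 401.6645939455696 317.31075295523715 195.86899982175947 [ 0.41457395 -0.0928771   1.03315568] [[ 0.0213038  -0.99940838  0.02700076]
 [-0.98044869 -0.02616864 -0.19502712]
 [ 0.19561831 -0.02231804 -0.98042612]]
{'t': np.float64(0.1), 'q': array([-1.328,  0.528,  1.434, -0.   ,  1.181, -0.178]), 'qd': array([-0.   , -0.001, -0.001,  0.001,  0.   , -0.001]), 'tau': array([ 0.0000e+00, -4.4331e+01, -1.7859e+01, -0.0000e+00,  4.0000e-03,
        0.0000e+00]), 'tcp_pos': array([ 0.256, -0.57 ,  0.23 ]), 'tool_rot': array([ 0.978,  0.209, -0.   , -0.001]), 'force': array([-0.039,  1.161, -0.253]), 'ft_torque': array([0.001, 0.015, 0.003]), 'finger_gap': np.float64(0.996)}
```

View pics/scene0.png

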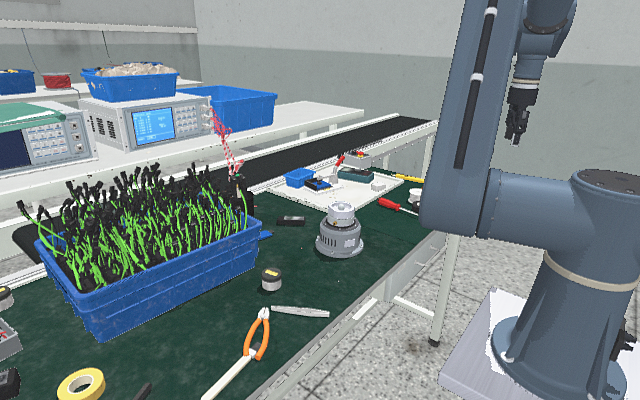

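View pics/top0.png

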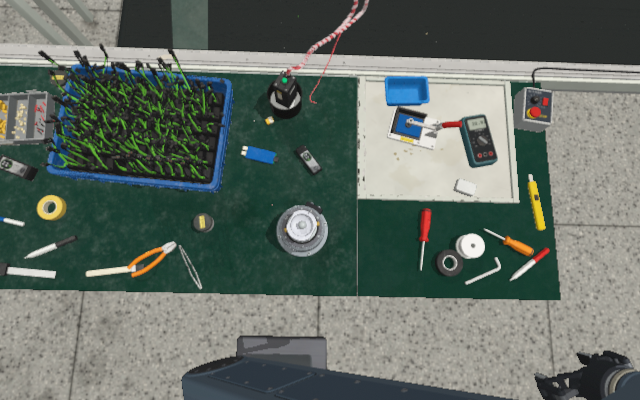

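The shaker is at about (302,230) in the top view and (340,230) in the scene view. The battery pack is at (308,160) and the tin at (203,222) in the top view. I'll enlarge the shaker next.

Run:
```python
from h import *
s=np.load('top0.npz')
a=cv2.resize(s['frame'][190:265,260:345,::-1],None,fx=8,fy=8,interpolation=cv2.INTER_CUBIC)
cv2.imwrite('pics/topz.png',a[:600])
s2=np.load('scene0.npz')
a=cv2.resize(s2['frame'][190:265,300:380,::-1],None,fx=8,fy=8,interpolation=cv2.INTER_CUBIC)
cv2.imwrite('pics/scz.png',a)
for u,v,z in((302,226,.118),(302,230,.0)): print(world(s,u,v,z))
# depth cloud
for n,s in(('t',s),('s',s2)):
    v,u=np.mgrid[0:400,0:640];d=s['depth'];P=np.stack([(u-s['cx'])/s['fx']*d,(v-s['cy'])/s['fy']*d,d],-1)
    W=(P-s['t'])@s['R']
    m=(d>0)&(np.hypot(W[...,0]-.43,W[...,1]+.06)<.12)
    for lo,hi in((.108,.13),(.09,.1),(.07,.08),(.02,.04)):
        k=m&(W[...,2]>lo)&(W[...,2]<hi); Q=W[k]
        if len(Q): print(n,lo,hi,len(Q),Q.min(0).round(4),Q.max(0).round(4),Q.mean(0).round(4))
```

```text
[ 0.52597961 -0.08018489  0.118     ]
[ 0.52999197 -0.07884602  0.        ]
t 0.108 0.13 287 [ 0.4947 -0.1122  0.108 ] [ 0.5493 -0.0457  0.1249] [ 0.5198 -0.0763  0.1161]
t 0.09 0.1 60 [ 0.494  -0.1174  0.0901] [ 0.5491 -0.0377  0.0999] [ 0.5163 -0.0834  0.0946]
t 0.07 0.08 348 [ 0.4791 -0.1279  0.07  ] [ 0.5478 -0.0287  0.08  ] [ 0.5056 -0.0764  0.0736]
t 0.02 0.04 12 [ 0.4741 -0.1102  0.02  ] [ 0.4908 -0.0406  0.0373] [ 0.4808 -0.0686  0.0321]
s 0.108 0.13 229 [ 0.4901 -0.1097  0.1083] [ 0.5494 -0.0402  0.1242] [ 0.5159 -0.0716  0.1151]
s 0.09 0.1 105 [ 0.4895 -0.0992  0.0901] [ 0.5485 -0.0369  0.1   ] [ 0.5118 -0.0543  0.0948]
s 0.07 0.08 237 [ 0.4764 -0.1252  0.07  ] [ 0.5486 -0.0262  0.08  ] [ 0.5037 -0.0566  0.0745]
s 0.02 0.04 241 [ 0.4691 -0.1081  0.0203] [ 0.5449 -0.0202  0.0399] [ 0.4968 -0.0417  0.0303]
```

View pics/topz.png

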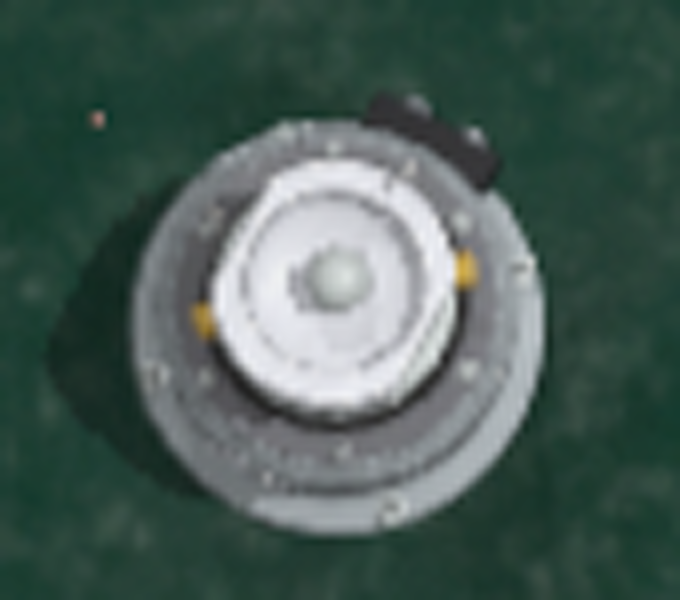

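View pics/scz.png

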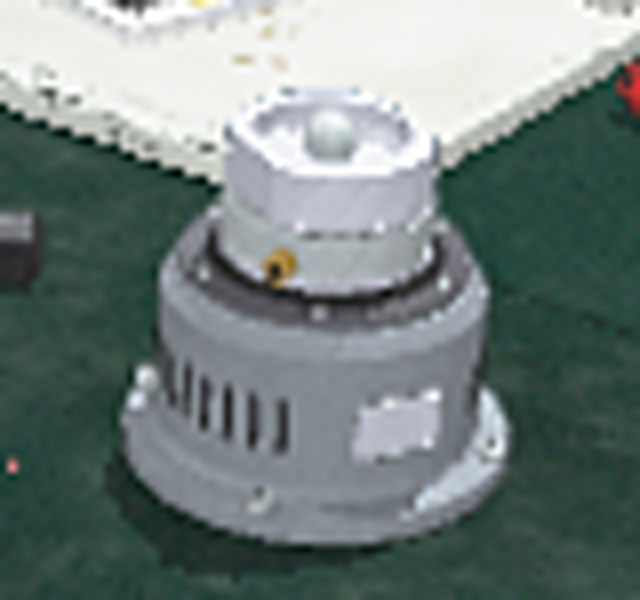

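Run:
```python
from h import *
ims={n:np.load(n+'0.npz') for n in('top','scene')}
for n,s in ims.items():
    v,u=np.mgrid[0:400,0:640];d=s['depth'];P=np.stack([(u-s['cx'])/s['fx']*d,(v-s['cy'])/s['fy']*d,d],-1)
    W=(P-s['t'])@s['R']; r=np.hypot(W[...,0]-.527,W[...,1]+.079)
    k=(d>0)&(r<.05)&(W[...,2]>.114)&(W[...,2]<.122)&(r>.02)
    Q=W[k]; c,sz,a=cv2.minAreaRect((Q[:,:2]*1000).astype(np.float32)); print(n,len(Q),Q[:,2].mean(),'mAR',c,sz,a,'mEC',cv2.minEnclosingCircle((Q[:,:2]*1000).astype(np.float32)))
    print(Q.min(0),Q.max(0))
    k=(d>0)&(r<.018)&(W[...,2]>.117);print(' ball',W[k].mean(0),k.sum())
# rectify the rim plane z=.118 of each view: 0.25mm/px, centre .527,-.079
for n,s in ims.items():
    for z in(.118,.096):
        g=np.arange(-70,70,.25)/1000
        X,Y=np.meshgrid(.527-g,-.079-g,indexing='ij') # rows: x down, cols: y to the right decreasing
        C=np.stack([X,Y,np.full_like(X,z)],-1)@s['R'].T+s['t']
        m=cv2.remap(s['frame'],(C[...,0]/C[...,2]*s['fx']+s['cx']).astype(np.float32),(C[...,1]/C[...,2]*s['fy']+s['cy']).astype(np.float32),cv2.INTER_CUBIC)
        cv2.imwrite(f'pics/rect_{n}_{int(z*1000)}.png',m[:,:,::-1])
```

```text
top 276 0.1172426135778777 mAR (529.777587890625, -78.6671371459961) (59.804805755615234, 68.74080657958984) 62.1380729675293 mEC ((529.4791870117188, -79.05267333984375), 34.77066421508789)
[ 0.49610379 -0.11217602  0.1141055 ] [ 0.56349143 -0.04567427  0.12187981]
 ball [ 0.53060724 -0.07963025  0.12035823] 41
scene 152 0.1171945234970495 mAR (526.1494140625, -76.38287353515625) (60.651512145996094, 70.2503662109375) 64.71919250488281 mEC ((525.5843505859375, -76.08545684814453), 35.87940979003906)
[ 0.49005664 -0.10966349  0.11405759] [ 0.55923856 -0.04170388  0.12004885]
 ball [ 0.52458026 -0.07520223  0.12038966] 19
```

View pics/rect_top_118.png

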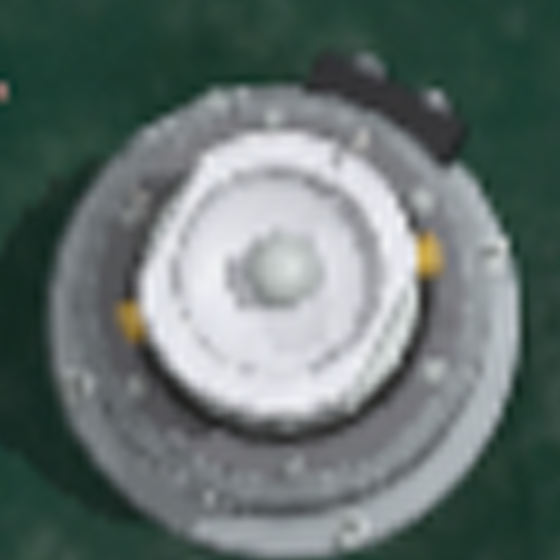

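View pics/rect_scene_118.png

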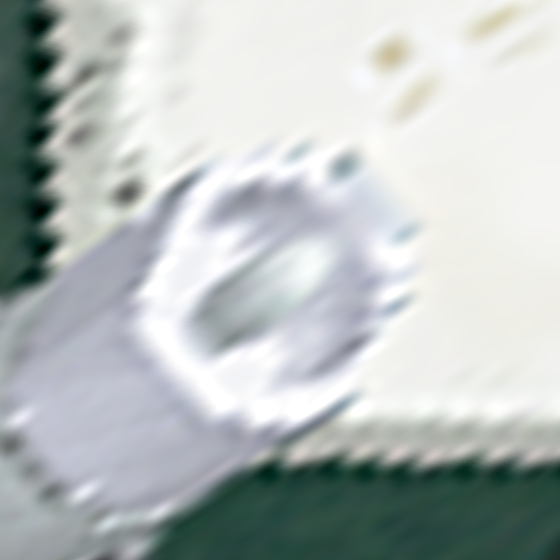

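```bash
cat >> h.py <<'E'
from scipy.spatial.transform import Rotation as Ro
def plan(tx,ty,tz,yang):
    s=manip.sense();R=Ro.from_quat(s['tool_rot']).as_matrix();p=np.array(s['tcp_pos'])
    d=R.T@(np.array([tx,ty,tz])-p)*100
    ya=np.degrees(np.arctan2(R[1,1],R[0,1])); tilt=np.degrees(np.arccos(-R[2,2]))
    dt=-(yang-ya); dt=(dt+180)%360-180
    print('t',round(float(s['t']),2),'p',p.round(4),'yang',ya.round(2),'tilt',tilt.round(2),'F',np.round(s['force'],1),'T',np.round(s['ft_torque'],2),'gap',round(float(s['finger_gap']),3),'q6',round(float(s['q'][5]),3))
    print('delta cm',d.round(2),'turn',dt.round(2))
E
python3 -c "
from h import *
plan(.528,-.0778,.17,-118.5)"
```

```text
t 0.1 p [ 0.2557 -0.5696  0.2304] yang -65.84 tilt 0.11 F [-0.   1.2 -0.3] T [0.   0.01 0.  ] gap 0.996 q6 -0.178
delta cm [ 44.97 -33.71   6.12] turn 52.66
```

Call:
{"name": "drive_tool", "arguments": {"deltas": [2,-1.5,0,3,6,-4.5,0,8,10,-7.5,0,14,14,-10.5,0,20,18,-13.5,0,26,22,-16.5,0,32,26,-19.5,0,38,30,-22.5,0,44,34,-25.5,0,49,38,-28.5,0,52,42,-31.5,0,52.7,44,-33,0,52.7], "hand": 8.54, "squeeze": 35}}

```text
t: 1.3
tcp_pos: [0.523, -0.0847, 0.231]
tool_rot: [0.97, -0.245, -0.001, -0.001]
force: [0.4, -1.1, 0.2]
finger_gap: 1.002
```

```bash
python3 -c "
from h import *
plan(.528,-.0778,.16,-118.5)"
```

```text
t 1.3 p [ 0.523  -0.0847  0.231 ] yang -118.36 tilt 0.18 F [ 0.4 -1.1  0.2] T [-0.02 -0.01 -0.01] gap 1.002 q6 1.691
delta cm [ 0.13 -0.83  7.1 ] turn 0.14
```

Call:
{"name": "drive_tool", "arguments": {"deltas": [0.1,-0.4,2,0.1,0.1,-0.8,4.5,0.1,0.1,-0.8,6,0.1,0.1,-0.8,6,0.1,0.1,-0.8,6,0.1]}}

```text
t: 1.8
tcp_pos: [0.5276, -0.078, 0.1709]
tool_rot: [0.969, -0.246, -0.001, -0.001]
force: [0.2, -0.7, 0.1]
finger_gap: 1.002
```

```bash
python3 -c "
from h import *
plan(.528,-.0778,.16,-118.5); print(np.round(manip.sense()['q'],3))
s=snap('top','top1')
cv2.imwrite('pics/t1z.png',cv2.resize(s['frame'][170:270,250:355,::-1],None,fx=6,fy=6,interpolation=cv2.INTER_CUBIC)[:600])
s=snap('scene','scene1')
cv2.imwrite('pics/s1z.png',cv2.resize(s['frame'][130:260,290:400,::-1],None,fx=4.5,fy=4.5,interpolation=cv2.INTER_CUBIC)[:600])
"
```

```text
t 1.8 p [ 0.5276 -0.078   0.1709] yang -118.46 tilt 0.2 F [ 0.2 -0.7  0.1] T [ 0.01 -0.01 -0.03] gap 1.002 q6 1.708
delta cm [ 0.03 -0.03  1.09] turn 0.04
[-0.358  0.489  1.722  0.003  0.932  1.708]
```

View pics/t1z.png

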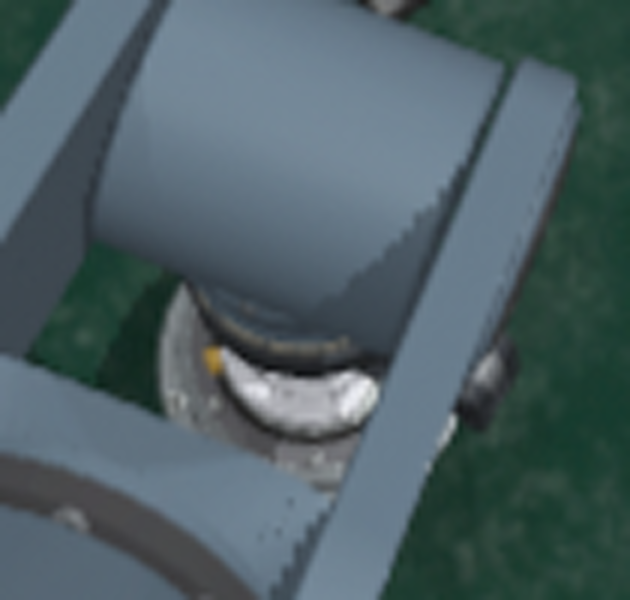

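View pics/s1z.png

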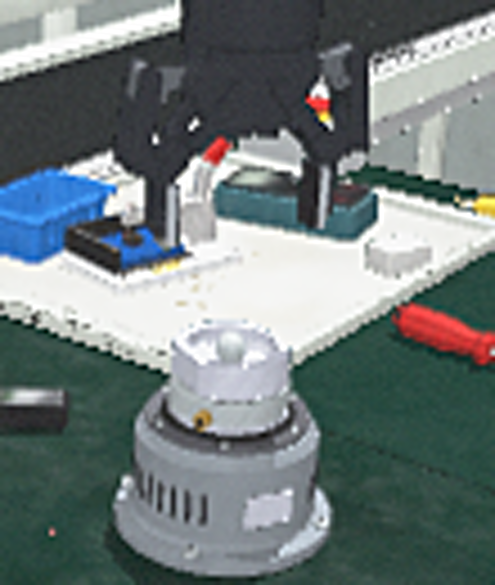

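Run:
```python
from h import *
s=np.load('scene1.npz')
st=manip.sense();R=Ro.from_quat(st['tool_rot']).as_matrix();p=np.array(st['tcp_pos'])
img=cv2.resize(s['frame'][150:250,300:390,::-1],None,fx=8,fy=8,interpolation=cv2.INTER_CUBIC)
def pr(X):
    c=s['R']@X+s['t'];return c[0]/c[2]*s['fx']+s['cx'],c[1]/c[2]*s['fy']+s['cy']
def dot(X,col):
    u,v=pr(X);cv2.circle(img,(int((u-300+.5)*8),int((v-150+.5)*8)),3,col,-1)
for sy in(-1,1):
  for b in (.0425,.057):
    for x in(-.011,.011):
      dot(p+R@np.array([x,sy*b,-.013]),(0,0,255))
for c,col in(((.528,-.0778),(0,0,255)),((.5297,-.0788),(0,255,0)),((.526,-.0764),(255,0,0))):
  for a in np.arange(0,360,10):
    dot(np.array([c[0]+.035*np.cos(np.radians(a)),c[1]+.035*np.sin(np.radians(a)),.118]),col)
cv2.imwrite('pics/ov.png',img[:600])
cv2.imwrite('pics/ov2.png',img[200:])
```

```text
(no output)
```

View pics/ov2.png

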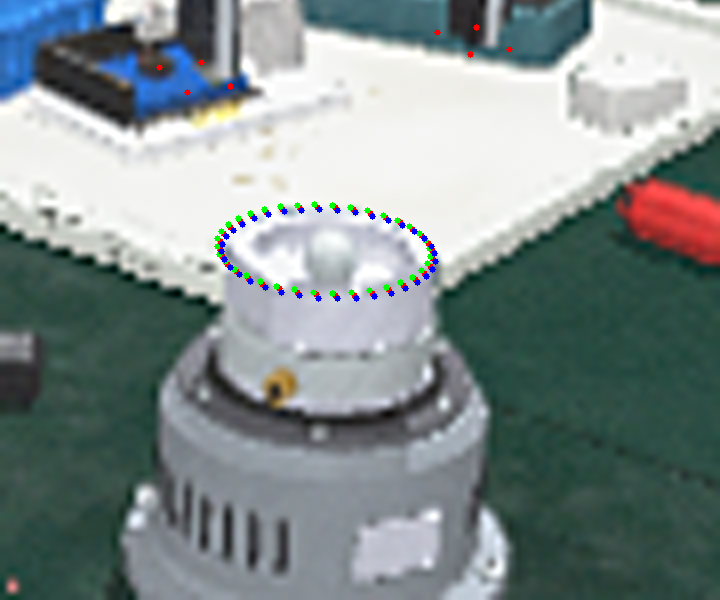

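View pics/ov.png

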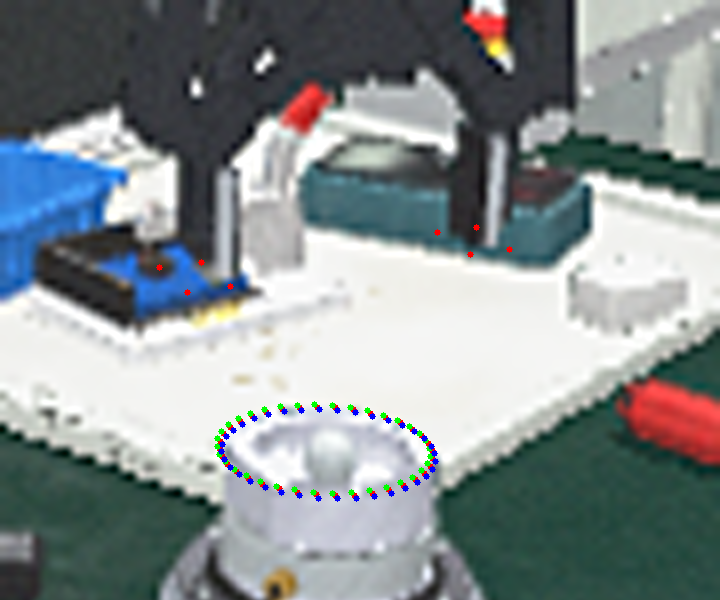

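The fingers are centred over the dish to about 1 mm: the projected rim overlays the dish rim at (218–436, 210–297) in the crop, and the small right and up offset is common to fingers and dish. Going down.

Call:
{"name": "drive_tool", "arguments": {"deltas": [0,0,1,0,0,0,2.5,0,0,0,4,0,0,0,5.2,0,0,0,6.2,0,0,0,7,0,0,0,7.4,0,0,0,7.5,0,0,0,7.5,0,0,0,7.5,0]}}

```text
t: 2.9
tcp_pos: [0.5287, -0.0783, 0.0972]
tool_rot: [0.969, -0.246, 0.001, -0.001]
force: [-0.3, -0.3, -0.7]
finger_gap: 1.001
```

```bash
python3 -c "
from h import *
plan(.528,-.0778,.096,-118.5)
s=snap('scene','scene2')
cv2.imwrite('pics/s2z.png',cv2.resize(s['frame'][170:245,300:390,::-1],None,fx=8,fy=8,interpolation=cv2.INTER_CUBIC)[:600])
"
```

```text
t 2.9 p [ 0.5287 -0.0783  0.0972] yang -118.48 tilt 0.16 F [-0.3 -0.3 -0.7] T [ 0.03  0.01 -0.02] gap 1.001 q6 1.707
delta cm [-0.08 -0.01  0.12] turn 0.02
```

View pics/s2z.png

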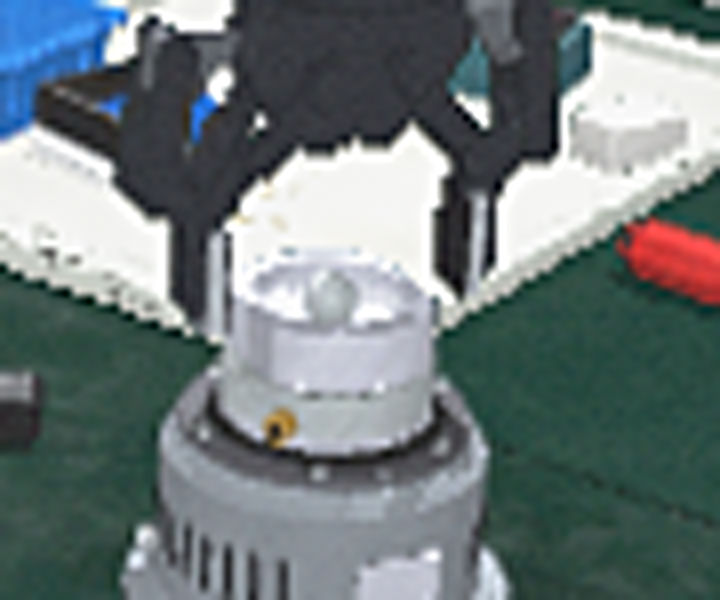

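Call:
{"name": "drive_tool", "arguments": {"deltas": [0,0,0.05,0,0,0,0.1,0,0,0,0.1,0,0,0,0.1,0,0,0,0.1,0,0,0,0.1,0,0,0,0.1,0,0,0,0.1,0], "hand": 5.5, "squeeze": 20}}

```text
t: 3.75
tcp_pos: [0.5293, -0.078, 0.0968]
tool_rot: [0.969, -0.246, 0.001, -0.002]
force: [1.3, 3.2, 6.0]
finger_gap: 0.696
```

```bash
python3 -c "
from h import *
plan(.528,-.0778,.096,-118.5)
s=snap('scene','scene3')
cv2.imwrite('pics/s3z.png',cv2.resize(s['frame'][170:245,300:390,::-1],None,fx=8,fy=8,interpolation=cv2.INTER_CUBIC)[:600])
"
```

```text
t 3.75 p [ 0.5293 -0.078   0.0968] yang -118.5 tilt 0.24 F [1.3 3.2 6. ] T [ 0.53 -0.22 -0.05] gap 0.696 q6 1.707
delta cm [-0.13  0.04  0.08] turn 0.0
```

View pics/s3z.png

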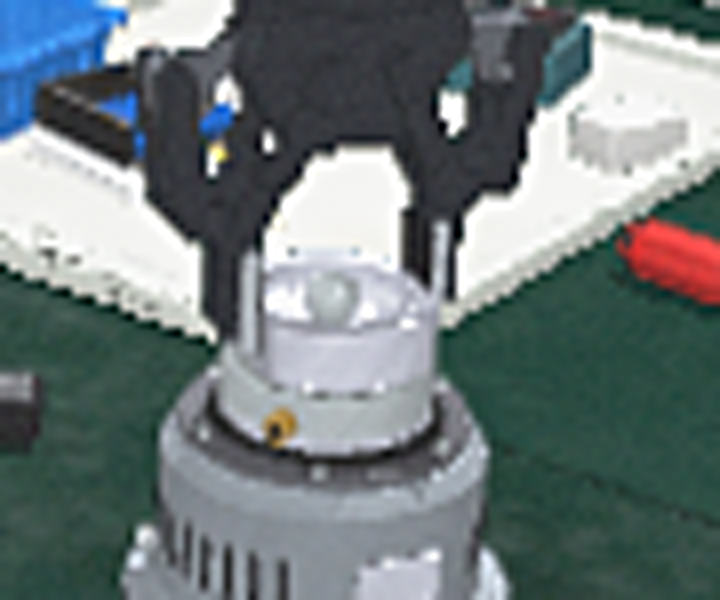

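Call:
{"name": "drive_tool", "arguments": {"deltas": [0,0,0,0,0,0,0,0,0,0,0,0,0,0,0,0], "squeeze": 35}}

```text
t: 4.2
tcp_pos: [0.5293, -0.078, 0.0969]
tool_rot: [0.969, -0.246, 0.001, -0.002]
force: [0.3, 1.8, 4.8]
finger_gap: 0.691
```

```bash
python3 -c "
from h import *
plan(.528,-.0778,.096,-118.5)"
```

```text
t 4.2 p [ 0.5293 -0.078   0.0969] yang -118.5 tilt 0.24 F [0.3 1.8 4.8] T [ 0.34 -0.03 -0.01] gap 0.691 q6 1.707
delta cm [-0.12  0.04  0.09] turn -0.0
```

Call:
{"name": "drive_tool", "arguments": {"deltas": [0,0,0,-1,0,0,0,-2,0,0,0,-3,0,0,0,-4.5,0,0,0,-6,0,0,0,-7.5,0,0,0,-9,0,0,0,-10.5,0,0,0,-12,0,0,0,-12,0,0,0,-12,0,0,0,-12]}}

```text
t: 5.4
tcp_pos: [0.5277, -0.0784, 0.0969]
tool_rot: [0.99, -0.143, -0.0, -0.001]
force: [-2.9, -1.3, 6.3]
finger_gap: 0.692
```

```bash
python3 -c "
from h import *
plan(.5293,-.078,.096,-118.5+77)
s=snap('scene','scene4')
cv2.imwrite('pics/s4z.png',cv2.resize(s['frame'][170:245,300:390,::-1],None,fx=8,fy=8,interpolation=cv2.INTER_CUBIC)[:600])
"
```

```text
t 5.4 p [ 0.5277 -0.0784  0.0969] yang -106.39 tilt 0.1 F [-2.9 -1.3  6.3] T [-0.19  0.6  -0.19] gap 0.692 q6 1.497
delta cm [ 0.14 -0.09  0.09] turn -64.89
```

View pics/s4z.png

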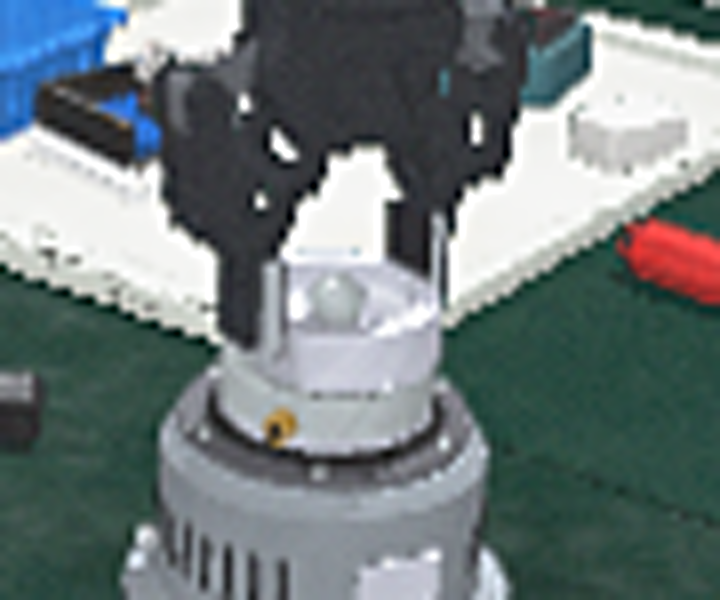

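Call:
{"name": "drive_tool", "arguments": {"deltas": [0,0,0,-1,0,0,0,-2,0,0,0,-3,0,0,0,-4,0,0,0,-5,0,0,0,-6,0,0,0,-7,0,0,0,-8,0,0,0,-9.5,0,0,0,-11,0,0,0,-12,0,0,0,-12]}}

```text
t: 6.65
tcp_pos: [0.5279, -0.0778, 0.0969]
tool_rot: [0.999, -0.037, 0.0, -0.001]
force: [0.7, 5.4, 4.9]
finger_gap: 0.692
```

```bash
python3 -c "
from h import *
plan(.5277,-.0784,.096,-118.5+77)
s=snap('scene','scene5')
cv2.imwrite('pics/s5z.png',cv2.resize(s['frame'][170:245,300:390,::-1],None,fx=8,fy=8,interpolation=cv2.INTER_CUBIC)[:600])
"
```

```text
t 6.65 p [ 0.5279 -0.0778  0.0969] yang -94.24 tilt 0.14 F [0.7 5.4 4.9] T [ 0.99 -0.29  0.07] gap 0.692 q6 1.285
delta cm [-0.01  0.06  0.09] turn -52.74
```

View pics/s5z.png

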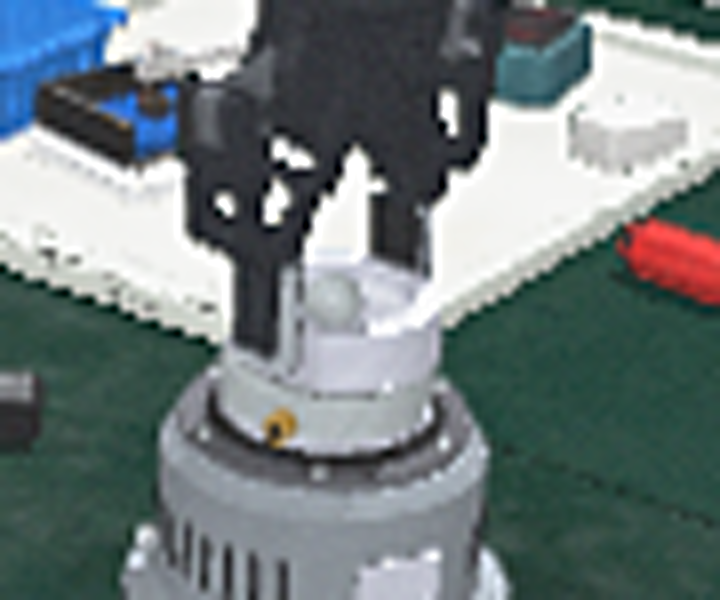

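Past the click at 24°: the torque changed sign and the ball is still central. I'll carry on.

Call:
{"name": "drive_tool", "arguments": {"deltas": [0,-0.03,0,-1,0,-0.05,0,-3,0,-0.05,0,-5.5,0,-0.05,0,-8,0,-0.05,0,-10.5,0,-0.05,0,-13,0,-0.05,0,-15.5,0,-0.05,0,-18,0,-0.05,0,-20.5,0,-0.05,0,-23,0,-0.05,0,-25,0,-0.05,0,-26]}}

```text
t: 7.9
tcp_pos: [0.5277, -0.077, 0.0969]
tool_rot: [0.982, 0.19, 0.0, -0.001]
force: [-0.3, 4.0, 5.7]
finger_gap: 0.691
```

```bash
python3 -c "
from h import *
plan(.5285,-.0774,.096,-118.5+77)
"
```

```text
t 7.9 p [ 0.5277 -0.077   0.0969] yang -68.1 tilt 0.16 F [-0.3  4.   5.7] T [ 0.72 -0.01 -0.24] gap 0.691 q6 0.83
delta cm [0.06 0.07 0.09] turn -26.6
```

Call:
{"name": "drive_tool", "arguments": {"deltas": [0,0,0,-1,0,0,0,-3,0,0,0,-5.5,0,0,0,-8,0,0,0,-10.5,0,0,0,-13,0,0,0,-15.5,0,0,0,-18,0,0,0,-20.5,0,0,0,-23,0,0,0,-25,0,0,0,-26.5]}}

```text
t: 9.1
tcp_pos: [0.5274, -0.0768, 0.0969]
tool_rot: [0.912, 0.411, 0.0, -0.002]
force: [1.2, 3.6, 5.9]
finger_gap: 0.694
```

```bash
python3 -c "
from h import *
plan(.5285,-.0774,.096,-118.5+77)
s=snap('scene','scene6')
cv2.imwrite('pics/s6z.png',cv2.resize(s['frame'][170:245,300:390,::-1],None,fx=8,fy=8,interpolation=cv2.INTER_CUBIC)[:600])
s=snap('top','top6')
cv2.imwrite('pics/t6z.png',cv2.resize(s['frame'][185:260,260:350,::-1],None,fx=8,fy=8,interpolation=cv2.INTER_CUBIC)[:600])
"
```

```text
t 9.1 p [ 0.5274 -0.0768  0.0969] yang -41.45 tilt 0.19 F [1.2 3.6 5.9] T [ 0.75 -0.02 -0.25] gap 0.694 q6 0.364
delta cm [0.02 0.12 0.09] turn 0.05
```

View pics/s6z.png

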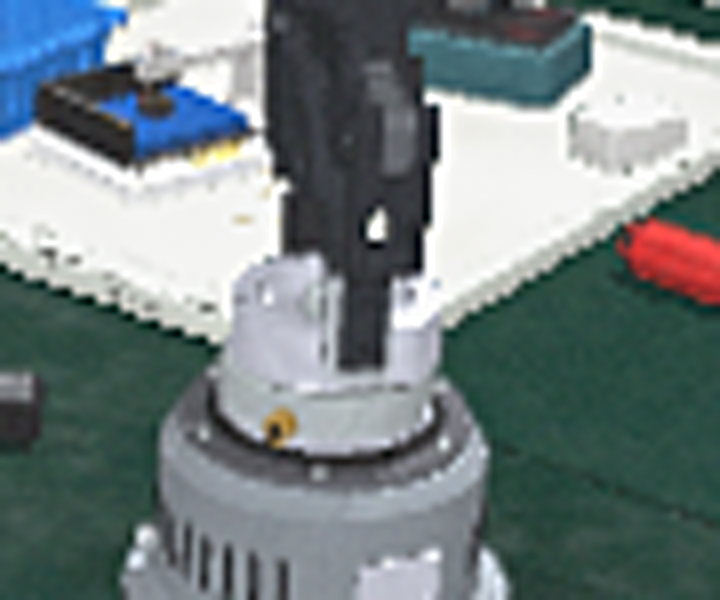

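View pics/t6z.png

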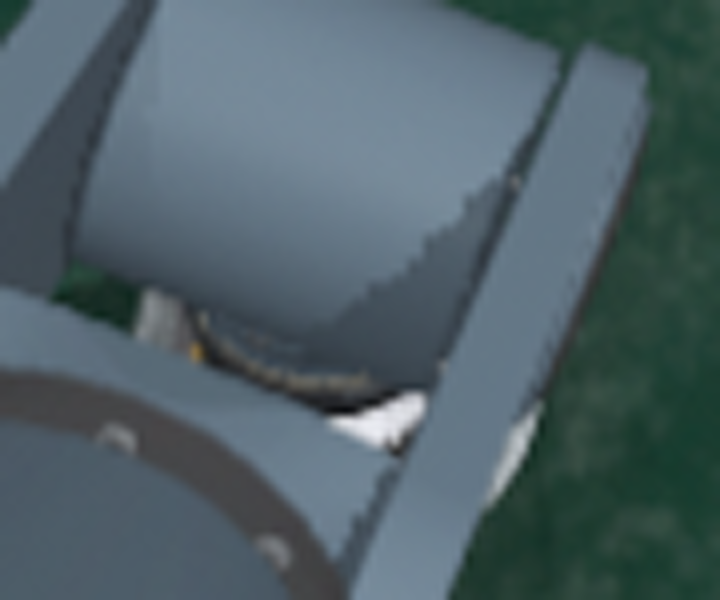

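The dish has turned with the fingers through 77°: the gap is unchanged, so the flats are still aligned with the pads. Now lifting.

Call:
{"name": "drive_tool", "arguments": {"deltas": [0,0,-0.1,0,0,0,-0.3,0,0,0,-0.6,0,0,0,-0.9,0,0,0,-1.2,0,0,0,-1.5,0,0,0,-1.8,0,0,0,-2.1,0,0,0,-2.4,0,0,0,-2.7,0,0,0,-2.9,0,0,0,-3,0]}}

```text
t: 10.4
tcp_pos: [0.5275, -0.0769, 0.1272]
tool_rot: [0.912, 0.411, 0.0, -0.001]
force: [0.2, 0.2, -1.6]
finger_gap: 0.69
```

```bash
python3 -c "
from h import *
plan(.5274,-.0768,.2,-118.5+77)
s=snap('scene','scene7')
cv2.imwrite('pics/s7z.png',cv2.resize(s['frame'][160:235,300:390,::-1],None,fx=8,fy=8,interpolation=cv2.INTER_CUBIC)[:600])
"
```

```text
t 10.4 p [ 0.5275 -0.0769  0.1272] yang -41.44 tilt 0.17 F [ 0.2  0.2 -1.6] T [0.03 0.02 0.  ] gap 0.69 q6 0.365
delta cm [ 0.02 -0.03 -7.28] turn 0.06
```

View pics/s7z.png

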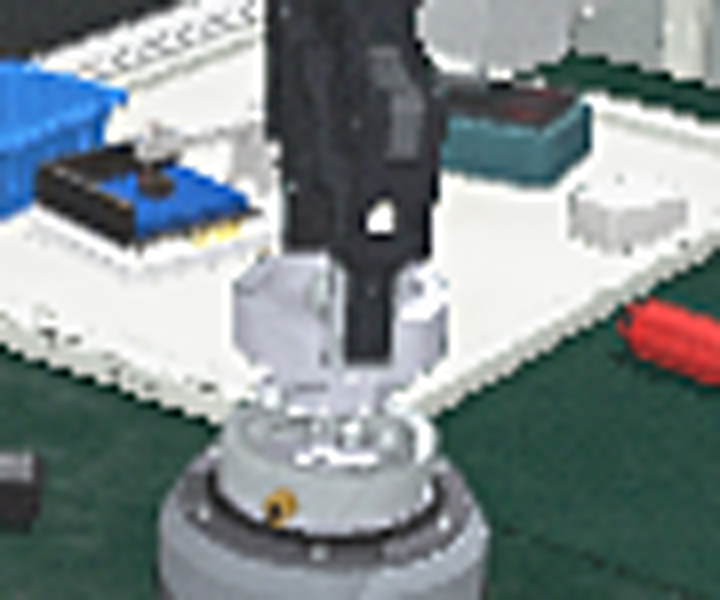

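The dish came out cleanly. The tool now carries 1.6 N, close to the dish plus ball (about 1.85 N). Raising it a further 7 cm, to about 100 mm above the seat.

Call:
{"name": "drive_tool", "arguments": {"deltas": [0,0,-0.2,0,0,0,-0.6,0,0,0,-1.2,0,0,0,-2,0,0,0,-2.8,0,0,0,-3.6,0,0,0,-4.4,0,0,0,-5.2,0,0,0,-6,0,0,0,-6.5,0,0,0,-6.8,0,0,0,-7,0]}}

```text
t: 11.65
tcp_pos: [0.5275, -0.0771, 0.1975]
tool_rot: [0.912, 0.411, 0.0, -0.001]
force: [0.0, 0.0, -1.5]
finger_gap: 0.694
```

Call:
{"name": "drive_tool", "arguments": {"deltas": [0,0,0,0,0,0,0,0,0,0,0,0,0,0,0,0,0,0,0,0,0,0,0,0,0,0,0,0,0,0,0,0,0,0,0,0,0,0,0,0]}}

```text
t: 12.65
tcp_pos: [0.5275, -0.0771, 0.1975]
tool_rot: [0.912, 0.411, 0.0, -0.001]
force: [-0.1, 0.1, -2.3]
finger_gap: 0.693
```

```bash
python3 -c "
from h import *
plan(.5274,-.0768,.197,-118.5+77)
print(np.abs(manip.sense()['qd']).max())
s=snap('scene','scene8')
cv2.imwrite('pics/s8z.png',cv2.resize(s['frame'][130:240,290:400,::-1],None,fx=5.4,fy=5.4,interpolation=cv2.INTER_CUBIC)[:600])
s=snap('top','top8')
"
```

```text
t 12.65 p [ 0.5275 -0.0771  0.1975] yang -41.44 tilt 0.17 F [-0.1  0.1 -2.3] T [-0.06  0.01  0.01] gap 0.693 q6 0.365
delta cm [ 0.01 -0.03  0.05] turn 0.06
0.0008598734154319143
```

View pics/s8z.png

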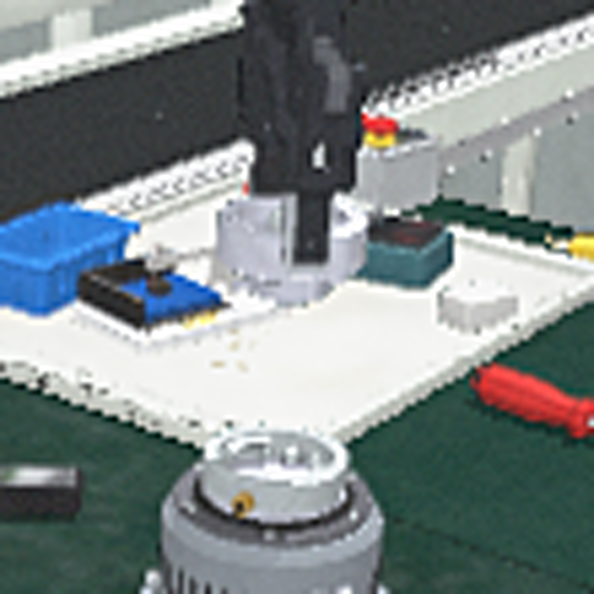

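View pics/top8.png

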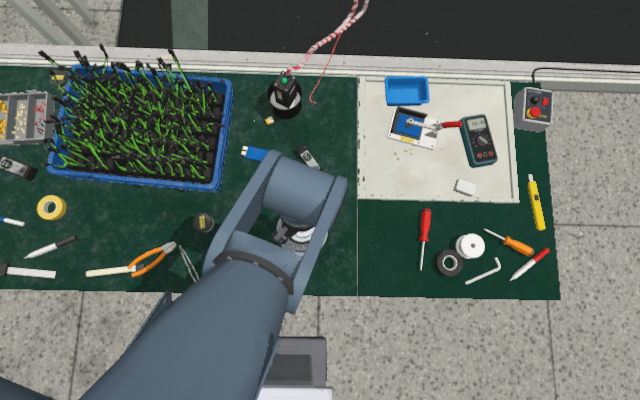

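```bash
python3 -c "
from station import manip
print(manip.sign_off())"
```

```text
the job is handed in; nothing more can be done
None
```

The dish is off the shaker and held level about 100 mm above its seat, centred over the shaker, and the job is handed in. I gripped it on its flats at 35 N, turned it 77° anticlockwise past the click and lifted it straight up, finishing at about 12.7 s.

- **Arm and dish:** joint speeds are under 0.001 rad/s and the tool is tilted by 0.2°. The finger opening stayed at 59–60 mm throughout, so the dish did not slip, and the sideways force is about 0.1 N.
- **Ball:** it was visible in the middle after the click. In the later pictures a finger hides most of it, so at the end its position was not measured. The load of 1.5–2.3 N fits the dish plus the ball (about 1.85 N), but it is too noisy to prove the ball is there.
- **Surroundings:** the battery pack, tin and red screwdriver look unmoved in the last pictures, though I only compared them by eye and the arm partly covers the pack.
- **Disagreements:** the two cameras put the shaker's axis about 3–4 mm apart, so I aimed between them. That left sideways forces of up to about 5 N while turning, which disappeared once the dish was lifted free. Turning past the click also met a steady drag of about 0.25 N m, more than I expected there; I took it to be friction.

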